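# Set out the matching touch-up paint

## Robot

A 6-joint arm with a two-finger parallel gripper is mounted at the origin on the work surface. World frame = base frame: x ahead of the robot, y to its left, z up, the work surface at z = 0. Lengths are in m, angles in rad, forces in N, time in s.
With the tool pointing down it reaches from about 0.3 to 0.75 m from the base axis. Payload 8.5 kg.
Tool frame: the origin (TCP) lies midway between the tips of the shut fingers; the grasp point (between the pads) lies 19 mm behind it; z points along the fingers, y is the line along which they close (so a half turn about z gives the same grasp; the last joint's range is limited). The gripper opens to 88 mm and grips with 3 to 60 N. Pads are 18 mm wide; open, the fingers measure 123 mm over their backs; the gripper's body (75 mm by 187 mm) begins 45 mm behind the grasp point.
Start: joints at [0.975, 0.381, 1.297, -0, 1.464, -0.215], TCP at [0.204, 0.511, 0.206] pointing down, gripper open.
Joint ranges: [-3.11, 3.11], [-0.89, 2.33], [0.22, 2.48], [-1.42, 4.56], [0.17, 2.85], [-2.88, 2.88]. Speed limits (rad/s): [2.39, 2.39, 3.14, 3.14, 3.14, 3.14].

## Interface

Orientations are given as a unit quaternion [w, x, y, z].
In Python, from workcell import manip, jaws, kin, imaging, close_job, sensors gives the robot as it stands. Calls block until the motion is done:
- manip.movep(position, orientation): joint-space move of the TCP to a pose.
- manip.move_straight(position, velocity=0.15, orientation=None): straight line of the TCP; orientation=None keeps the orientation; velocity is the mean speed in m/s.
- manip.goto_joints(angles): joint-space move.
- jaws.set_gripper(opening, grasp_force=None): finger opening in m; grasp_force is the grip in N (None keeps the last); returns when the fingers have stopped.
- manip.sleep(seconds).
- kin.ik(position, orientation): joint angles nearest the present ones, or None.
- imaging.snapshot(name): name is "scene" or "side" or "wrist"; returns (picture, depth): 384x512x3 uint8, red, green, blue; 384x512 float32, m along the optical axis (not along the pixel's ray), 0 where there is no reading.
- imaging.get_calibration(name): a dict with "fx", "fy", "cx", "cy" (pixels), "cam_to_world" (4x4, takes a point from camera to world coordinates). Camera axes: x right, y down, z forward; pixel columns grow to the right and rows downward; lengths in m; the calibration is good to about 2 mm. The wrist camera is an equidistant fisheye: a pixel r from the principal point sees the ray r / f radians off the axis. A picture is of the moment at which its call begins: read the wrist's pose just before it. get_calibration takes no time and is no camera call; for the wrist camera it gives the pose at the moment of the call.
A pose or a line that the arm cannot do raises manip.MotionError and nothing moves.
- close_job(): hands the job in; it is judged then, once.
Readings, each from a call of its own:
- sensors.current_time_s(): time.
- sensors.current_joints(): joint angles.
- sensors.current_dq(): joint speeds.
- sensors.current_effort(): joint torques, N m.
- sensors.current_ee_pos(): TCP position.
- sensors.current_tcp_rot(): TCP orientation.
- sensors.current_contact_force(): force on the tool from outside, world axes, zero at the start.
- sensors.current_torque(): the same for the moment, N m.
- sensors.current_gripper_width(): finger opening in m.
- sensors.current_finger_force(): force on a finger pad.
Only numpy, scipy, OpenCV 4.12 (cv2) and the standard library are available. Lean on these libraries where they do the work, as an engineer would, in place of code of your own. Each camera call takes 0.05 s, during which the arm holds its last target. There are 200 camera calls.

## Task

Look which housing stands in the jig, and get the spray can of the same colour ready for touching it up: first lift the cap off that can and set it, open side down, in the yellow cap holder, then draw the can out of the leaning rack and stand it upright in the black can stand. Set both down without dropping them, and leave the other cans with their caps on, the housings and the things lying about where they are.

Things in the scene. Friction and masses are not known exactly. Their poses are not given: they have to be found in the camera images.
- housing_grey: grey folded sheet-metal housing: base plate 100 x 160 mm (x, y), a 160 mm wide, 110 mm tall upright face along its +x edge with a black-rimmed round hole and a square window, two low side flaps. Origin: centre of its underside, z up. One of the three housings stands in the jig, the other two on cardboard parking boards at the robot's left.
- housing_copper: copper folded sheet-metal housing: base plate 100 x 160 mm (x, y), a 160 mm wide, 110 mm tall upright face along its +x edge with a black-rimmed round hole and a square window, two low side flaps. Origin: centre of its underside, z up. One of the three housings stands in the jig, the other two on cardboard parking boards at the robot's left.
- housing_blue: blue folded sheet-metal housing: base plate 100 x 160 mm (x, y), a 160 mm wide, 110 mm tall upright face along its +x edge with a black-rimmed round hole and a square window, two low side flaps. Origin: centre of its underside, z up. One of the three housings stands in the jig, the other two on cardboard parking boards at the robot's left.
- can_grey: grey spray can, 54 mm diameter, body 140 mm long, 0.2 to 0.4 kg; on top a collar 39 mm wide, 14 mm high, and a white nozzle ending 162 mm above the bottom. Origin: centre of its bottom, z along its axis to the nozzle. At first it leans 30 degrees from vertical towards the robot in any one of the rack's pockets, its lowest 61 mm inside, its cap on.
- can_copper: copper spray can, 54 mm diameter, body 140 mm long, 0.2 to 0.4 kg; on top a collar 39 mm wide, 14 mm high, and a white nozzle ending 162 mm above the bottom. Origin: centre of its bottom, z along its axis to the nozzle. At first it leans 30 degrees from vertical towards the robot in any one of the rack's pockets, its lowest 61 mm inside, its cap on.
- can_blue: blue spray can, 54 mm diameter, body 140 mm long, 0.2 to 0.4 kg; on top a collar 39 mm wide, 14 mm high, and a white nozzle ending 162 mm above the bottom. Origin: centre of its bottom, z along its axis to the nozzle. At first it leans 30 degrees from vertical towards the robot in any one of the rack's pockets, its lowest 61 mm inside, its cap on.
- cap_grey: grey cap of the grey can: round cup, open below, closed top, 52 mm outside diameter, 60 mm tall, wall 3.5 mm; sits loose on the can's shoulder round the collar (3 mm play). Draw it off along the can's axis (15 mm frees it from the collar, 23 mm from the nozzle). Origin: centre of its open rim (underside), z towards its closed top.
- cap_copper: copper cap of the copper can: round cup, open below, closed top, 52 mm outside diameter, 60 mm tall, wall 3.5 mm; sits loose on the can's shoulder round the collar (3 mm play). Draw it off along the can's axis (15 mm frees it from the collar, 23 mm from the nozzle). Origin: centre of its open rim (underside), z towards its closed top.
- cap_blue: blue cap of the blue can: round cup, open below, closed top, 52 mm outside diameter, 60 mm tall, wall 3.5 mm; sits loose on the can's shoulder round the collar (3 mm play). Draw it off along the can's axis (15 mm frees it from the collar, 23 mm from the nozzle). Origin: centre of its open rim (underside), z towards its closed top.
- rack: fixed rack of three square aluminium pockets at y = -90, 0, +90 mm in its frame, leaning 30 degrees towards its -x (the robot). Pocket 64 mm square outside, 57 mm inside, 65 mm long, floor 3.5 mm; draw a can out along its axis by 65 mm or more. Origin: on the table; the middle of the middle pocket's underside is 24 mm above it. Base plate 130 x 280 mm.
- jig_seat (a point): centre of the top of the jig, a dark steel plate 140 x 220 mm and 10 mm thick with two yellow side stops (32 mm high), right of the spray screen at the far side: the housing standing here decides the colour.
- stand_floor (a point): centre of the inner floor (6 mm above the table) of the can stand: round black dish, 100 mm outside diameter, 88 mm inside, rim 12 mm above the table. Its place and the cap holder's may be swapped.
- holder_floor (a point): centre of the inner floor (6 mm above the table) of the cap holder: round yellow dish on a square aluminium plate, 80 mm outside diameter, 70 mm inside, rim 16 mm above the table.
- screen: fixed upright aluminium spray screen between the rack and the stand, 200 mm long (its x), 4 mm thick, 140 mm tall with a blue top edge 8 mm wide and a 30 mm wide foot. Origin: centre of its foot on the table. Bring things over it.
- screwdriver: bystander: red-handled screwdriver 190 mm long lying on the table in front of the rack, along its x; origin at its underside near the middle.
- grommet: bystander: black rubber ring, 90 mm outside diameter, 22 mm high, lying on the table; origin at the centre of its underside.
- parts_bin: bystander: small blue open parts bin 90 x 120 x 45 mm; origin at the centre of its underside.

How it is judged:
By the outcome, as a careful person would: the job done as asked, in the order asked, and still so for the second after the job is handed in, with the robot touching nothing.
It also fails if it takes over 72 s, if anything falls off the work surface, if the arm or the gripper's body presses on something with over 40 N, if the wrist force passes 120 N, or if a joint passes its speed limit or range.

## Working session

There is one attempt and no reset: what is moved stays moved. The work goes in short steps, each a Python script; the robot and the scene stay as the last script left them, time stands still between calls to the robot, and variables do not carry over. Pictures are saved under pics/ and viewed, at most 10 in all, crops included, and the job is handed in when it is done.

```bash
ls; mkdir -p pics
cat > h.py <<'E'
import numpy as np, cv2
from workcell import manip, jaws, kin, imaging, close_job, sensors
def cloud(name):
    c=imaging.get_calibration(name); p,d=imaging.snapshot(name)
    v,u=np.indices(d.shape); 
    P=np.stack([(u-c['cx'])/c['fx']*d,(v-c['cy'])/c['fy']*d,d],-1)
    T=np.array(c['cam_to_world']); W=P@T[:3,:3].T+T[:3,3]; W[d==0]=np.nan
    return p,W
E
python3 - <<'E'
from h import *
for n in ("scene","side"):
    p,W=cloud(n); cv2.imwrite(f"pics/{n}.png",p[:,:,::-1]); np.savez(f"{n}.npz",p=p,W=W)
    c=imaging.get_calibration(n); print(n,c['fx'],np.round(c['cam_to_world'],3).tolist(), np.isnan(W[...,0]).mean())
a=[cv2.imread(f"pics/{n}.png") for n in("scene","side")]
E
```

```text
pics
scene 442.8627185499084 [[0.859, 0.419, -0.294, 0.952], [0.512, -0.71, 0.483, -0.619], [-0.006, -0.565, -0.825, 1.289], [0.0, 0.0, 0.0, 1.0]] 0.004180908203125
side 355.79302279995846 [[-0.999, -0.043, 0.026, 0.513], [-0.05, 0.763, -0.645, 0.816], [0.008, -0.645, -0.764, 1.024], [0.0, 0.0, 0.0, 1.0]] 0.004109700520833333
```

```bash
sleep 1
```

```text
(no output)
```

View pics/scene.png

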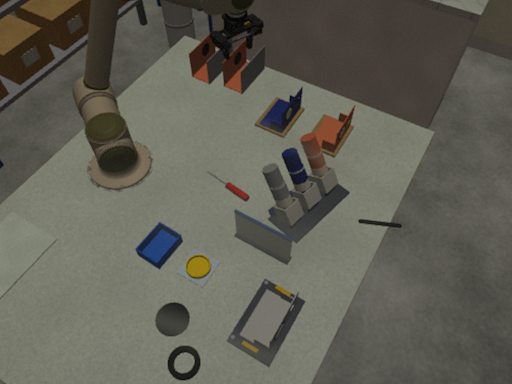

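View pics/side.png

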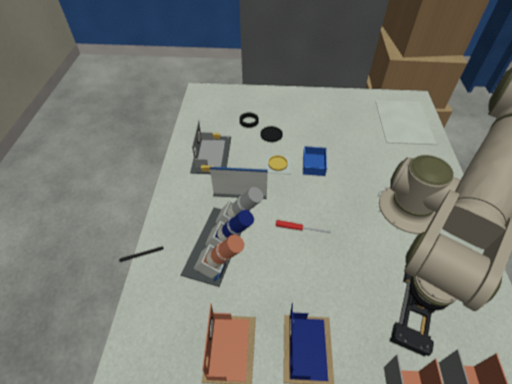

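The housing in the jig (scene ~(268,315)) is grey. The grey can stands in the rack pocket next to the screen, with its cap at scene (275,172) and side (252,197). The yellow holder is at scene (198,266), the black stand at (173,318) and the grommet at (184,362).

Run:
```python
from h import *
D={n:np.load(n+".npz") for n in("scene","side")}
for n,px in {"scene":[(275,172),(280,190),(292,158),(312,142),(198,266),(173,318),(184,362),(235,213),(291,245),(160,245),(268,315),(238,190),(312,205),(285,222),(335,185)],"side":[(252,197),(240,222),(230,244),(278,163),(271,134),(214,168),(266,170),(290,226)]}.items():
    for u,v in px: print(n,(u,v),D[n]['W'][v,u].round(3), D[n]['p'][v,u])
for n in D:
    W=D[n]['W'];p=D[n]['p'];hsv=cv2.cvtColor(p,cv2.COLOR_RGB2HSV)
    z=W[...,2]
    ws=lambda lo,hi:np.all((W[...,:2]>lo)&(W[...,:2]<hi),-1)
    y=(hsv[...,0]>18)&(hsv[...,0]<35)&(hsv[...,1]>170)&(hsv[...,2]>90)&(z<0.03)&(z>-.01)
    k,l,st,ce=cv2.connectedComponentsWithStats(y.astype(np.uint8))
    for i in range(1,k):
        if st[i,4]>25: q=W[l==i]; print(n,"yellow",st[i,4],q.min(0).round(3),q.max(0).round(3))
    b=(hsv[...,2]<70)&(z<0.035)&(z>-.01)&ws([.2,-.7],[.9,.1])
    k,l,st,ce=cv2.connectedComponentsWithStats(b.astype(np.uint8))
    for i in range(1,k):
        if st[i,4]>80:
            q=W[l==i]; print(n,"dark",st[i,4],ce[i].round(0),q.min(0).round(3),q.max(0).round(3))
```

```text
scene (275, 172) [0.579 0.122 0.202] [70 68 63]
scene (280, 190) [0.608 0.105 0.148] [61 60 57]
scene (292, 158) [0.596 0.201 0.198] [23 27 46]
scene (312, 142) [0.623 0.287 0.205] [88 52 35]
scene (198, 266) [ 0.484 -0.195  0.007] [152 126  21]
scene (173, 318) [ 0.517 -0.37   0.008] [61 63 55]
scene (184, 362) [ 0.617 -0.454  0.003] [122 125 112]
scene (235, 213) [ 0.525 -0.03   0.129] [78 78 72]
scene (291, 245) [ 0.723 -0.031  0.112] [85 86 78]
scene (160, 245) [ 0.334 -0.196  0.005] [ 36  65 122]
scene (268, 315) [ 0.754 -0.221  0.014] [122 119 112]
scene (238, 190) [0.446 0.107 0.027] [138  42  34]
scene (312, 205) [0.698 0.174 0.04 ] [87 85 77]
scene (285, 222) [0.65  0.073 0.034] [68 68 61]
scene (335, 185) [0.73  0.285 0.044] [72 71 66]
side (252, 197) [0.563 0.146 0.201] [138 140 137]
side (240, 222) [0.591 0.239 0.201] [23 32 83]
side (230, 244) [0.611 0.315 0.207] [167 109  83]
side (278, 163) [ 0.481 -0.194  0.006] [184 165  79]
side (271, 134) [ 0.515 -0.365  0.009] [28 30 30]
side (214, 168) [ 0.705 -0.024  0.141] [37 61 97]
side (266, 170) [ 0.526 -0.021  0.144] [ 59  84 116]
side (290, 226) [0.436 0.119 0.02 ] [162  47  44]
scene yellow 424 [ 0.445 -0.235 -0.002] [ 0.524 -0.159  0.022]
scene dark 375 [289. 228.] [ 0.59   0.039 -0.   ] [0.727 0.1   0.035]
scene dark 150 [155. 236.] [ 0.296 -0.252  0.009] [ 0.372 -0.143  0.035]
scene dark 191 [267. 251.] [ 0.525 -0.046 -0.003] [ 0.724 -0.027  0.032]
scene dark 178 [162. 255.] [ 0.297 -0.265  0.006] [ 0.39  -0.148  0.035]
scene dark 952 [268. 317.] [ 0.685 -0.323 -0.005] [ 0.827 -0.123  0.035]
scene dark 854 [172. 319.] [ 0.466 -0.422 -0.007] [ 0.565 -0.324  0.019]
scene dark 522 [183. 363.] [ 0.569 -0.501 -0.003] [ 0.666 -0.413  0.028]
side dark 145 [248. 120.] [ 0.579 -0.494  0.005] [ 0.656 -0.404  0.027]
side dark 256 [271. 134.] [ 0.471 -0.416 -0.002] [ 0.559 -0.317  0.015]
```

```bash
cat > fit.py <<'E'
from h import *
from scipy.optimize import least_squares
def model(x):
    ps=x[2]; ex=np.array([np.cos(ps),np.sin(ps),0]); ey=np.array([-np.sin(ps),np.cos(ps),0])
    a=-.5*ex+np.cos(np.pi/6)*np.array([0,0,1]); 
    return [np.array([x[0],x[1],.024])+ey*yy+.0035*a for yy in(-.09,0,.09)],a,ex,ey
if __name__=="__main__":
  for names in (["scene"],["side"],["scene","side"]):
    P=[]
    for n in names:
        W=np.load(n+".npz")['W'].reshape(-1,3); 
        P.append(W[(W[:,2]>.09)&(W[:,2]<.24)&(W[:,0]>.5)&(W[:,0]<.75)&(W[:,1]>.04)&(W[:,1]<.40)])
    P=np.vstack(P)
    def dist(x):
        bs,a,_,_=model(x); out=[]
        for b in bs:
            d=P-b; t=d@a; r=np.linalg.norm(d-t[:,None]*a,axis=1); out.append((r,t))
        i=np.argmin([o[0] for o in out],0); k=np.arange(len(P))
        return np.array([o[0] for o in out])[i,k],np.array([o[1] for o in out])[i,k],i
    def res(x):
        r,t,i=dist(x); side=r-np.where(t<.14,.027,.026); top=np.abs(t-.2)
        return np.where((top<np.abs(side))&(r<.027),t-.2,side)
    s=least_squares(res,[.66,.19,-.1],loss="soft_l1",f_scale=.002)
    r,t,i=dist(s.x); print(names,len(P),s.x.round(4),np.abs(res(s.x)).mean().round(4),[np.median(res(s.x)[i==j]).round(4) for j in range(3)],[np.percentile(t[i==j],98).round(4) for j in range(3)])
  print([ (b+.2*model(s.x)[1]).round(3) for b in model(s.x)[0]]); np.save("rack.npy",s.x)
E
python3 fit.py
```

```text
['scene'] 2196 [ 0.6768  0.1924 -0.2474] 0.0025 [np.float64(-0.0004), np.float64(-0.0003), np.float64(-0.0005)] [np.float64(0.1996), np.float64(0.2), np.float64(0.1998)]
['side'] 1949 [ 0.6969  0.236  -0.1901] 0.0099 [np.float64(0.0064), np.float64(0.0039), np.float64(0.0016)] [np.float64(0.2098), np.float64(0.207), np.float64(0.2045)]
['scene', 'side'] 4145 [ 0.6764  0.1932 -0.2452] 0.0023 [np.float64(-0.0001), np.float64(0.0), np.float64(-0.0001)] [np.float64(0.2008), np.float64(0.2011), np.float64(0.2009)]
[array([0.556, 0.131, 0.2  ]), array([0.578, 0.218, 0.2  ]), array([0.6  , 0.305, 0.2  ])]
```

```bash
cat >> h.py <<'E'
from fit import model
from scipy.spatial.transform import Rotation as Ro
x=np.load("rack.npy"); BS,a,ex,ey=model(x); B=BS[0]
v=np.cos(np.pi/6)*ex+.5*np.array([0,0,1.])
def quat(z,y):
    q=Ro.from_matrix(np.column_stack([np.cross(y,z),y,z])).as_quat(); return q[[3,0,1,2]]
def qdown(th): return quat(np.array([0,0,-1.]),np.array([np.cos(th),np.sin(th),0]))
E
python3 - <<'E'
from h import *
print(B,a,v,Ro.from_quat(sensors.current_tcp_rot()[[1,2,3,0]] if hasattr(sensors.current_tcp_rot(),'shape') else np.array(sensors.current_tcp_rot())[[1,2,3,0]]).as_matrix().round(2).tolist())
f=lambda j:None if j is None else np.round(j,2).tolist()
for s in (1,-1):
    q=quat(-a,s*v)
    for t in (.108,.162,.25,.32): print(s,t,f(kin.ik(B+a*t,q)))
for th in np.arange(-3,3.2,.5):
    print(round(th,1),f(kin.ik([.484,-.197,.022],qdown(th))),f(kin.ik([.516,-.372,.114],qdown(th))))
c=imaging.get_calibration("wrist"); print({k:np.round(c[k],3).tolist() for k in c})
E
```

```text
[0.65288048 0.10626935 0.02703109] [-0.48504402  0.12137667  0.8660254 ] [ 0.84012089 -0.21023055  0.5       ] [[-0.93, 0.37, -0.0], [0.37, 0.93, -0.0], [0.0, -0.0, -1.0]]
1 0.108 [0.08, 0.41, 1.66, -0.29, 0.59, 0.52]
1 0.162 [0.1, 0.31, 1.65, -0.26, 0.7, 0.5]
1 0.25 [0.13, 0.17, 1.6, -0.24, 0.89, 0.48]
1 0.32 [0.17, 0.07, 1.54, -0.23, 1.06, 0.48]
-1 0.108 [0.08, 0.41, 1.66, -0.29, 0.59, -2.62]
-1 0.162 [0.1, 0.31, 1.65, -0.26, 0.7, -2.64]
-1 0.25 [0.13, 0.17, 1.6, -0.24, 0.89, -2.66]
-1 0.32 [0.17, 0.07, 1.54, -0.23, 1.06, -2.67]
-3.0 [-0.61, 0.55, 1.63, -0.0, 0.97, 2.39] [-0.81, 0.6, 1.18, -0.0, 1.35, 2.19]
-2.5 [-0.61, 0.55, 1.63, -0.0, 0.97, 1.89] [-0.81, 0.6, 1.18, -0.0, 1.35, 1.69]
-2.0 [-0.61, 0.55, 1.63, -0.0, 0.97, 1.39] [-0.81, 0.6, 1.18, -0.0, 1.35, 1.19]
-1.5 [-0.61, 0.55, 1.63, -0.0, 0.97, 0.89] [-0.81, 0.6, 1.18, -0.0, 1.35, 0.69]
-1.0 [-0.61, 0.55, 1.63, -0.0, 0.97, 0.39] [-0.81, 0.6, 1.18, -0.0, 1.35, 0.19]
-0.5 [-0.61, 0.55, 1.63, -0.0, 0.97, -0.11] [-0.81, 0.6, 1.18, -0.0, 1.35, -0.31]
0.0 [-0.61, 0.55, 1.63, -0.0, 0.97, -0.61] [-0.81, 0.6, 1.18, -0.0, 1.35, -0.81]
0.5 [-0.61, 0.55, 1.63, -0.0, 0.97, -1.11] [-0.81, 0.6, 1.18, -0.0, 1.35, -1.31]
1.0 [-0.61, 0.55, 1.63, -0.0, 0.97, -1.61] [-0.81, 0.6, 1.18, -0.0, 1.35, -1.81]
1.5 [-0.61, 0.55, 1.63, -0.0, 0.97, -2.11] [-0.81, 0.6, 1.18, -0.0, 1.35, -2.31]
2.0 [-0.61, 0.55, 1.63, -0.0, 0.97, -2.61] [-0.81, 0.6, 1.18, -0.0, 1.35, -2.81]
2.5 None None
3.0 [-0.61, 0.55, 1.63, -0.0, 0.97, 2.67] [-0.81, 0.6, 1.18, -0.0, 1.35, 2.47]
{'fx': 297.319, 'fy': 297.319, 'cx': 255.672, 'cy': 187.53, 'cam_to_world': [[0.37, 0.895, 0.249, 0.139], [0.929, -0.356, -0.101, 0.535], [-0.002, 0.269, -0.963, 0.384], [0.0, 0.0, 0.0, 1.0]]}
```

Run:
```python
from h import *
p=np.array(sensors.current_ee_pos()); 
manip.move_straight(p+[0,0,.15],.25)
q=quat(-a,v); manip.movep(B+a*.29,q); jaws.set_gripper(.08,20)
c=imaging.get_calibration("wrist"); im,d=imaging.snapshot("wrist")
cv2.imwrite("pics/w1.png",im[:,:,::-1])
vv,u=np.indices(d.shape); X=(u-c['cx'])/c['fx'];Y=(vv-c['cy'])/c['fy']; th=np.hypot(X,Y)+1e-9; k=np.tan(np.minimum(th,1.3))/th*d
T=np.array(c['cam_to_world']); W=np.stack([X*k,Y*k,d],-1)@T[:3,:3].T+T[:3,3]
D=W-B; t=D@a; R=D-t[...,None]*a; e=R@ey; f=R@v; r=np.hypot(e,f)
m=(d>0)&(r<.035)&(t>.193)&(t<.207)
print("top",m.sum(),np.median(t[m]).round(4),[np.percentile(z[m],[1,50,99]).round(4) for z in(e,f)])
m=(d>0)&(r<.04)&(t>.145)&(t<.19); print("side",m.sum()); 
if m.sum()>50:
    from scipy.optimize import least_squares
    print(least_squares(lambda z:np.hypot(e[m]-z[0],f[m]-z[1])-.026,[0,0],loss="soft_l1",f_scale=.001).x.round(4))
print(sensors.current_time_s(),sensors.current_contact_force())
```

```text
top 2305 0.1987 [array([-0.0245,  0.0004,  0.0239]), array([-0.0272, -0.0035,  0.0207])]
side 255
[-0.0009 -0.0028]
2.9417 [-0.30581836  0.30509544 -1.04246247]
```

View pics/w1.png

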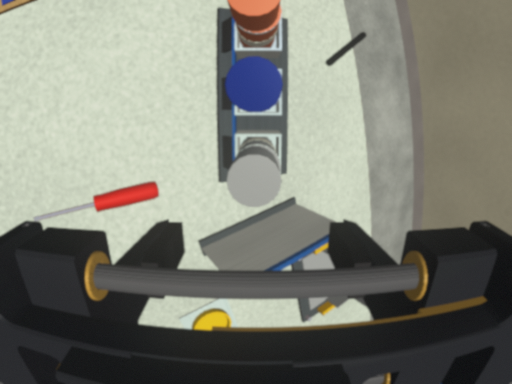

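The wrist view shows the grey cap top at (254,178), about 3 mm towards the robot from the fit, and the row is aligned with the jaws. I'll correct for that and take the cap.

```bash
cat >> h.py <<'E'
Bc=B-.003*v+.0*a
def st(s): print(s,round(sensors.current_time_s(),1),np.round(sensors.current_ee_pos(),4),"w",round(sensors.current_gripper_width(),4),"F",np.round(sensors.current_contact_force(),1),"pad",np.round(sensors.current_finger_force(),1))
E
python3 - <<'E'
from h import *
manip.move_straight(Bc+a*.23,.15)
manip.move_straight(Bc+a*.1625,.08); st("at cap")
jaws.set_gripper(.03,20); st("grip")
manip.move_straight(Bc+a*.20,.06); st("off")
manip.move_straight(Bc+a*.26,.15)
manip.move_straight(Bc+a*.26+[0,0,.06],.2); st("up")
manip.movep([.484,-.197,.20],qdown(-.6)); st("over")
im,d=imaging.snapshot("wrist"); cv2.imwrite("pics/w2.png",im[:,:,::-1])
p,W=cloud("scene"); cv2.imwrite("pics/s2.png",cv2.resize(p[130:360,100:380,::-1],None,fx=2.5,fy=2.5))
E
```

```text
at cap 4.5 [0.5716 0.1267 0.1667] w 0.0796 F [-0.1 -0.9  0.4] pad 0.0
grip 5.0 [0.5717 0.1267 0.1665] w 0.0502 F [-0.9 -0.5  1.4] pad 20.0
off 5.8 [0.5533 0.1312 0.1986] w 0.0507 F [-0.1 -0.5  0.1] pad 20.0
up 6.8 [0.5242 0.1382 0.3093] w 0.0507 F [-0.3 -0.4 -0.7] pad 20.0
over 8.2 [ 0.4842 -0.1961  0.2001] w 0.0506 F [0.  0.1 0.1] pad 20.0
```

View pics/w2.png

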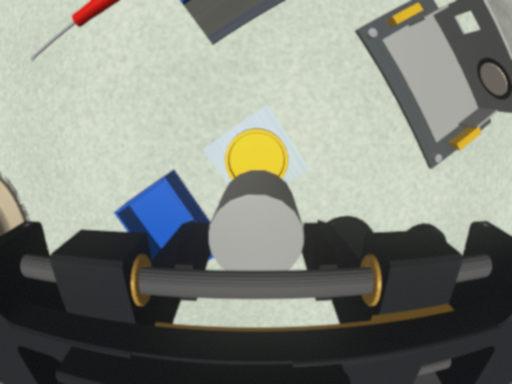

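View pics/s2.png

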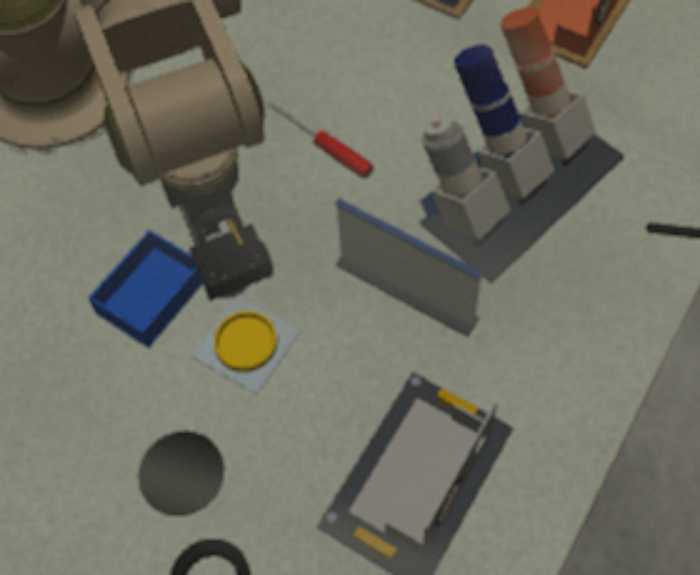

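The cap is off: the nozzle of the grey can shows at (435,122) in the crop. The cap is held square, and the empty yellow holder shows at (256,158) in the wrist view. Next I refine the holder from close by and check how the cap sits in the grip.

```bash
cat >> h.py <<'E'
def wcloud():
    c=imaging.get_calibration("wrist"); im,d=imaging.snapshot("wrist")
    vv,u=np.indices(d.shape); X=(u-c['cx'])/c['fx'];Y=(vv-c['cy'])/c['fy']; th=np.hypot(X,Y)+1e-9; k=np.tan(np.minimum(th,1.3))/th*d
    T=np.array(c['cam_to_world']); W=np.stack([X*k,Y*k,d],-1)@T[:3,:3].T+T[:3,3]; W[d==0]=np.nan
    return im,W
E
python3 - <<'E'
from h import *
im,W=wcloud(); hsv=cv2.cvtColor(im,cv2.COLOR_RGB2HSV); tip=np.array(sensors.current_ee_pos())
y=(hsv[...,0]>18)&(hsv[...,0]<35)&(hsv[...,1]>150)&(np.hypot(W[...,0]-.484,W[...,1]+.197)<.06)
q=W[y]; (cx,cy),r=cv2.minEnclosingCircle(np.float32(q[:,:2])); print("holder",cx,cy,r,np.percentile(q[:,2],[2,50,98]).round(4),q[:,:2].min(0),q[:,:2].max(0))
D=W-tip; m=(np.hypot(D[...,0],D[...,1])<.022)&(D[...,2]>.0)&(D[...,2]<.07)
print("captop",m.sum(),np.percentile(D[m][:,2],[5,25,50,75,95]).round(4))
m=(np.hypot(D[...,0],D[...,1])<.04)&(D[...,2]>.034)&(D[...,2]<.042); (cx,cy),r=cv2.minEnclosingCircle(np.float32(D[m][:,:2]));print(cx,cy,r)
for n in ("side",):
    p,S=cloud(n); cv2.imwrite("pics/side2.png",cv2.resize(p[100:260,180:380,::-1],None,fx=4,fy=3.5))
E
```

```text
holder 0.4947874844074249 -0.19659307599067688 0.04821998253464699 [0.0042 0.007  0.3234] [ 0.44677766 -0.23026863] [ 0.53950033 -0.15367255]
captop 4803 [0.0346 0.0352 0.0356 0.036  0.0367]
0.004619061015546322 0.007521458435803652 0.03865149989724159
```

Run:
```python
from h import *
c=np.array([.4845,-.197])
manip.move_straight([*c,.06],.15); manip.move_straight([*c,.035],.06); f0=sensors.current_contact_force()[2]; st("low")
z=.035
while z>.026:
    z-=.001; manip.move_straight([*c,z],.02)
    if sensors.current_contact_force()[2]-f0>2: break
st("touch")
jaws.set_gripper(.066); manip.sleep(.2); st("rel")
manip.move_straight([*c,.12],.12); manip.move_straight([*c,.22],.25)
im,W=wcloud(); cv2.imwrite("pics/w3.png",im[:,:,::-1])
D=W-[*c,0]; m=(np.hypot(D[...,0],D[...,1])<.045)&(D[...,2]>.05)&(D[...,2]<.08)
print("captop z",np.median(D[m][:,2]),"centre",W[m].mean(0))
```

```text
low 10.0 [ 0.4845 -0.197   0.0348] w 0.0506 F [ 0.1  0.3 -0.3] pad 20.0
touch 11.3 [ 0.4847 -0.1971  0.0303] w 0.0509 F [-0.8  0.   2.6] pad 20.0
rel 11.9 [ 0.4845 -0.197   0.03  ] w 0.0663 F [ 0.7 -0.4 -0.3] pad 0.0
captop z 0.06536465241048584 centre [ 0.48529717 -0.1973029   0.06511057]
```

View pics/w3.png

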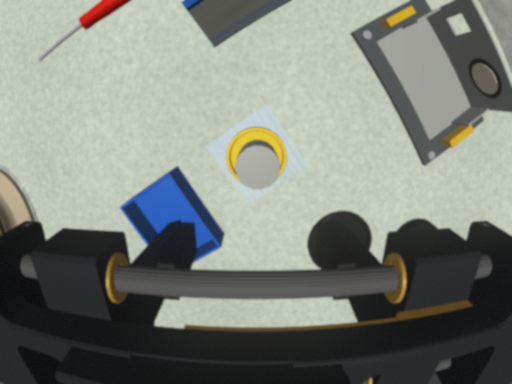

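The cap stands upright in the yellow holder at (257,160), with its top at z = 65 mm as expected. Now the can.

Run:
```python
from h import *
q=quat(-a,v)
manip.move_straight([.4845,-.197,.32],.25); manip.movep(Bc+a*.29,q); jaws.set_gripper(.08,40); 
im,W=wcloud()
D=W-Bc; t=D@a; R=D-t[...,None]*a; e=R@ey; f=R@v; r=np.hypot(e,f)
for lo,hi in((.136,.144),(.15,.158),(.158,.166)):
    m=(r<.035)&(t>lo)&(t<hi); print(lo,m.sum(),np.median(t[m]).round(4),[np.percentile(z[m],[2,50,98]).round(4) for z in(e,f)])
st("pre")
```

```text
0.136 811 0.1386 [array([-0.0262,  0.0068,  0.0255]), array([-0.0232,  0.0029,  0.0279])]
0.15 845 0.1525 [array([-0.0176,  0.0012,  0.0168]), array([-0.0156,  0.0018,  0.0191])]
0.158 104 0.1607 [array([-0.0063, -0.0004,  0.0049]), array([-0.0036,  0.0017,  0.007 ])]
pre 15.7 [0.5098 0.1419 0.2767] w 0.0799 F [ 0.4 -0.  -0.1] pad 0.0
```

```bash
cat >> h.py <<'E'
Bn=Bc+.0018*v-.0014*a
E
python3 - <<'E'
from h import *
manip.move_straight(Bn+a*.19,.15); manip.move_straight(Bn+a*.1085,.08); st("at can")
jaws.set_gripper(.04,40); st("grip")
for t in(.12,.15,.19,.21): manip.move_straight(Bn+a*t,.06); st(t)
p=Bn+a*.21; manip.move_straight([p[0],p[1],.37],.2)
manip.movep([.516,-.371,.30],qdown(-.6)); st("over")
im,W=wcloud(); cv2.imwrite("pics/w4.png",im[:,:,::-1]); tip=np.array(sensors.current_ee_pos()); D=W-tip; r=np.hypot(D[...,0],D[...,1])
for lo,hi in((.025,.036),(.038,.05),(.05,.058)):
    m=(r<.035)&(D[...,2]>lo)&(D[...,2]<hi); print(lo,m.sum(),np.median(D[m],0).round(4),np.percentile(D[m],[2,98],axis=0).round(4).tolist())
p,S=cloud("scene"); np.savez("s4.npz",p=p,W=S); cv2.imwrite("pics/s4.png",cv2.resize(p[130:384,100:380,::-1],None,fx=2.3,fy=2.3))
E
```

```text
at can 17.7 [0.6    0.1196 0.1197] w 0.08 F [-0.3  0.1  0.7] pad 0.0
grip 18.4 [0.6003 0.1195 0.1196] w 0.0401 F [ 1.6 -0.2  2.6] pad 1.0
0.12 18.8 [0.5941 0.1211 0.1295] w 0.0399 F [ 0.4  0.4 -0.1] pad 0.0
0.15 19.4 [0.5797 0.1246 0.1552] w 0.0401 F [-0.2  0.3 -0.9] pad 0.0
0.19 20.2 [0.5603 0.1294 0.1896] w 0.0398 F [ 0.1  0.3 -0.2] pad 0.0
0.21 20.7 [0.5506 0.1319 0.2075] w 0.0403 F [-0.1 -0.5 -0.3] pad 0.0
over 23.6 [ 0.5165 -0.3699  0.3005] w 0.0401 F [-0.2 -0.1 -0.7] pad 0.0
0.025 193 [-0.0129  0.0046  0.034 ] [[-0.0215, -0.0175, 0.0315], [0.0296, 0.0248, 0.0359]]
0.038 796 [-0.0126  0.0035  0.0443] [[-0.0224, -0.0174, 0.0382], [0.0321, 0.0259, 0.0498]]
0.05 756 [ 0.0129 -0.0054  0.0539] [[-0.0224, -0.0171, 0.0502], [0.0322, 0.0259, 0.0578]]
```

View pics/s4.png

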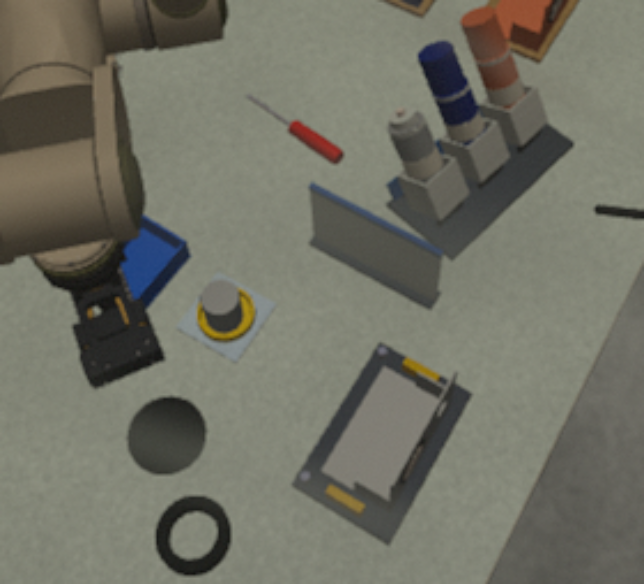

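View pics/w4.png

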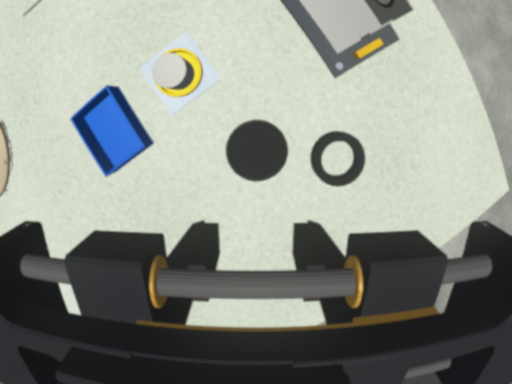

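The grasp missed. The grey can still stands in its pocket (crop (415,150)), and the closed jaws are empty over the stand. The cap in the holder is fine. I go back, measure the can again, and close the jaws in stages.

Run:
```python
from h import *
q=quat(-a,v)
manip.move_straight([.516,-.371,.36],.25); jaws.set_gripper(.08,30); manip.movep(Bn+a*.29,q)
im,W=wcloud(); D=W-Bn; t=D@a; R=D-t[...,None]*a; e=R@ey; f=R@v; r=np.hypot(e,f)
for lo,hi in((.06,.1),(.1,.13),(.13,.146),(.146,.158),(.158,.17)):
    m=(r<.035)&(t>lo)&(t<hi); print(lo,m.sum(),m.sum() and (np.median(t[m]).round(4),[np.percentile(z[m],[2,50,98]).round(4) for z in(e,f)]))
p,S=cloud("scene"); D=S-Bn; t=D@a; R=D-t[...,None]*a; e=R@ey; f=R@v; r=np.hypot(e,f)
for lo,hi in((.07,.1),(.1,.135),(.142,.152)):
    m=(r<.035)&(t>lo)&(t<hi); print("scene",lo,m.sum(),np.median(r[m]).round(4),np.percentile(r[m],[10,90]).round(4))
manip.move_straight(Bn+a*.19,.15); manip.move_straight(Bn+a*.1085,.08); st("at can")
p,_=cloud("side"); cv2.imwrite("pics/side5.png",cv2.resize(p[150:290,170:310,::-1],None,fx=4,fy=4))
```

```text
0.06 221 (np.float64(0.0626), [array([-0.0071,  0.0232,  0.0299]), array([-0.0287,  0.0028,  0.0337])])
0.1 97 (np.float64(0.113), [array([0.0128, 0.024 , 0.0262]), array([-0.0186,  0.0038,  0.0227])])
0.13 835 (np.float64(0.1403), [array([-0.026 ,  0.0078,  0.0259]), array([-0.0259,  0.0002,  0.0248])])
0.146 868 (np.float64(0.1543), [array([-0.0174,  0.0014,  0.0173]), array([-0.0183, -0.0009,  0.0163])])
0.158 112 (np.float64(0.1622), [array([-0.0065, -0.0008,  0.0047]), array([-0.007 , -0.0014,  0.0044])])
scene 0.07 135 0.028 [0.0257 0.0313]
scene 0.1 158 0.0272 [0.0245 0.0301]
scene 0.142 43 0.0202 [0.0174 0.0235]
at can 28.8 [0.6    0.1196 0.1197] w 0.0801 F [-1.   0.4 -0.1] pad 0.0
```

View pics/side5.png

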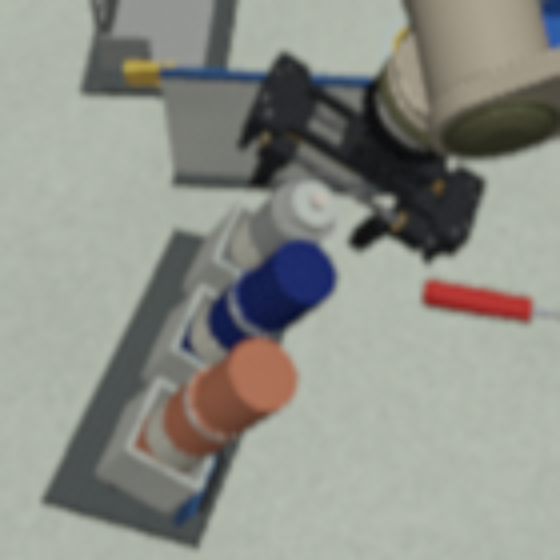

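The side crop shows the jaws beside the grey can, on the screen side of it ((260,160) and (375,230)), not around it. I check the real tool pose against the picture before moving.

Run:
```python
from h import *
st("now"); R=Ro.from_quat(np.array(sensors.current_tcp_rot())[[1,2,3,0]]).as_matrix(); print(R.round(3).tolist(),"want z",-a.round(3),"y",v.round(3)); print("cmd",(Bn+a*.1085).round(4), np.round(sensors.current_joints(),3), np.round(kin.ik(Bn+a*.1085,quat(-a,v)),3))
c=imaging.get_calibration("side"); T=np.linalg.inv(np.array(c['cam_to_world'])); K=np.array([[c['fx'],0,c['cx']],[0,c['fy'],c['cy']],[0,0,1]])
tip=np.array(sensors.current_ee_pos())
for n,P in dict(tip=tip,f1=tip+.05*R[:,1],f2=tip-.05*R[:,1],body=tip-.07*R[:,2],b1=tip-.07*R[:,2]+.09*R[:,1],b2=tip-.07*R[:,2]-.09*R[:,1],nozzle=Bn+.162*a).items():
    p=K@(T[:3,:3]@P+T[:3,3]); uv=p[:2]/p[2]; print(n,P.round(3),((uv-[170,150])*4).round())
p,S=cloud("side")
for u,vv in((375,230),(262,160),(290,80),(440,200),(312,200),(300,120)): print((u,vv),S[150+vv//4,170+u//4].round(3),p[150+vv//4,170+u//4])
wc=imaging.get_calibration("wrist")['cam_to_world']; print("camrel",(R.T@(np.array(wc)[:3,3]-tip)).round(4))
```

```text
now 28.8 [0.6    0.1196 0.1198] w 0.0803 F [0.4 0.3 0.3] pad 0.0
[[0.243, 0.84, 0.486], [0.97, -0.21, -0.121], [0.0, 0.501, -0.866]] want z [ 0.485 -0.121 -0.866] y [ 0.84 -0.21  0.5 ]
cmd [0.5999 0.1195 0.1192] [ 0.078  0.411  1.659 -0.289  0.59   0.524] [ 0.078  0.412  1.659 -0.289  0.589  0.524]
tip [0.6  0.12 0.12] [284. 225.]
f1 [0.642 0.109 0.145] [232. 193.]
f2 [0.558 0.13  0.095] [336. 256.]
body [0.566 0.128 0.18 ] [325. 187.]
b1 [0.642 0.109 0.225] [226. 125.]
b2 [0.49  0.147 0.135] [421. 247.]
nozzle [0.574 0.126 0.166] [315. 197.]
(375, 230) [0.529 0.147 0.156] [16 16 16]
(262, 160) [0.615 0.124 0.204] [37 38 37]
(290, 80) [0.593 0.11  0.278] [40 42 44]
(440, 200) [0.479 0.156 0.205] [34 36 39]
(312, 200) [0.576 0.13  0.166] [163 157 148]
(300, 120) [0.584 0.123 0.25 ] [38 41 44]
camrel [ 0.0679 -0.0011 -0.1784]
```

Run:
```python
from h import *
tip=np.array(sensors.current_ee_pos()); 
for n in("side","scene"):
    p,S=cloud(n); D=S-tip; al=D@a; w=D@v; e=D@ey
    m=(p.max(-1)<70)&(np.abs(e)<.05)&(al>-.03)&(al<.16)&(np.abs(w)<.1)&(S[...,2]>.03)
    for lo in np.arange(-.03,.16,.01):
        k=m&(al>=lo)&(al<lo+.01)
        if k.sum(): print(n,round(lo,3),k.sum(),"w",np.percentile(w[k],[0,50,100]).round(3),"e",np.percentile(e[k],[0,50,100]).round(3))
```

```text
side 0.03 3 w [-0.05   0.046  0.049] e [0.007 0.01  0.011]
side 0.04 15 w [-0.05   0.041  0.052] e [-0.001  0.01   0.014]
side 0.05 22 w [-0.052 -0.042  0.053] e [-0.002  0.009  0.012]
side 0.06 19 w [-0.052 -0.043  0.054] e [-0.001  0.01   0.012]
side 0.07 13 w [-0.058 -0.047 -0.042] e [0.005 0.009 0.013]
side 0.08 4 w [-0.055 -0.052 -0.05 ] e [0.005 0.01  0.011]
side 0.09 3 w [-0.05  -0.05  -0.049] e [-0.001 -0.001  0.003]
side 0.1 24 w [-0.081  0.049  0.083] e [0.006 0.034 0.037]
side 0.11 88 w [-0.082 -0.05   0.083] e [-0.021  0.032  0.037]
side 0.12 86 w [-0.085  0.048  0.088] e [-0.021  0.025  0.037]
side 0.13 381 w [-0.093  0.018  0.092] e [-0.031  0.015  0.037]
side 0.14 233 w [-0.09   0.019  0.092] e [-0.028  0.013  0.037]
side 0.15 49 w [-0.042 -0.01   0.015] e [0.017 0.023 0.026]
scene -0.02 14 w [-0.004  0.009  0.024] e [-0.03  -0.024 -0.008]
scene -0.01 21 w [-0.007  0.013  0.026] e [-0.028 -0.023 -0.013]
scene 0.0 27 w [-0.01   0.014  0.027] e [-0.031 -0.023 -0.012]
scene 0.01 27 w [-0.003  0.013  0.026] e [-0.028 -0.022  0.001]
scene 0.02 17 w [-0.004  0.02   0.028] e 
[... 155 characters left out ...]
e 0.05 43 w [-0.054 -0.037  0.059] e [-0.014 -0.007  0.008]
scene 0.06 35 w [-0.055  0.041  0.06 ] e [-0.014 -0.008  0.006]
scene 0.07 31 w [-0.052 -0.04   0.061] e [-0.015 -0.006  0.005]
scene 0.08 9 w [-0.054 -0.049 -0.046] e [-0.014 -0.01   0.007]
scene 0.09 31 w [-0.08   0.084  0.088] e [-0.033  0.001  0.029]
scene 0.1 99 w [-0.083  0.083  0.091] e [-0.038 -0.021  0.032]
scene 0.11 146 w [-0.086  0.026  0.091] e [-0.038 -0.027  0.034]
scene 0.12 98 w [-0.089  0.087  0.095] e [-0.038 -0.021  0.031]
scene 0.13 347 w [-0.095  0.043  0.097] e [-0.038 -0.012  0.032]
scene 0.14 104 w [-0.086  0.011  0.097] e [-0.035 -0.018  0.023]
scene 0.15 59 w [-0.037  0.01   0.019] e [-0.022 -0.01   0.02 ]
```

The real fingertips sit about 34 mm short of the reported TCP in both views, so the jaws had closed above the shoulder. I go 34 mm deeper, watching the force.

Run:
```python
from h import *
for t in(.095,.084,.0745):
    manip.move_straight(Bn+a*t,.06); st(t)
    if np.linalg.norm(sensors.current_contact_force())>8: raise SystemExit("contact")
jaws.set_gripper(.04,40); st("grip")
if sensors.current_gripper_width()<.048: raise SystemExit("miss")
manip.move_straight(Bn+a*.09,.05); st("lift")
```

```text
0.095 29.3 [0.6064 0.1177 0.1068] w 0.0802 F [ 0.1  0.4 -0.7] pad 0.0
0.084 29.7 [0.6118 0.1164 0.0974] w 0.0801 F [ 0.5 -0.1  0.5] pad 0.0
0.0745 30.0 [0.6164 0.1153 0.0893] w 0.0797 F [-0.1  0.2 -0.9] pad 0.0
grip 30.5 [0.617  0.1154 0.0904] w 0.0533 F [ 2.4 -0.9  2.2] pad 39.9
lift 31.0 [0.6091 0.1173 0.1035] w 0.0533 F [ 1.8 -0.5  2.3] pad 39.9
```

Run:
```python
from h import *
manip.move_straight(Bn+a*.13,.06); st("mid"); manip.move_straight(Bn+a*.175,.08); st("out")
p=Bn+a*.175; manip.move_straight([p[0],p[1],.33],.2); st("up")
manip.movep([.516,-.371,.26],qdown(-.6)); manip.sleep(.3); st("over")
tip=np.array(sensors.current_ee_pos())
for n in("side","scene"):
    P,S=cloud(n); D=S-tip; r=np.hypot(D[...,0],D[...,1]); m=(r<.036)&(D[...,2]<.02)&(D[...,2]>-.15)
    print(n,m.sum(),"zmin",np.percentile(D[m][:,2],[0,2,50,100]).round(4),"r",np.percentile(r[m],[5,50,95]).round(4))
    # axis: circle centre vs. height
    from scipy.optimize import least_squares
    q=D[m]; s=least_squares(lambda x:np.hypot(q[:,0]-x[0]-x[1]*q[:,2],q[:,1]-x[2]-x[3]*q[:,2])-.027,[0]*4,loss="soft_l1",f_scale=.002).x; print("axis x0,kx,y0,ky",s.round(4))
    m=(S[...,2]<.03)&(S[...,2]>-.01)&(np.hypot(S[...,0]-.516,S[...,1]+.371)<.058)&(P.max(-1)<75); b=S[m]; print("stand",m.sum(),b.min(0).round(3),b.max(0).round(3))
im,W=wcloud(); m=(W[...,2]<.03)&(np.hypot(W[...,0]-.516,W[...,1]+.371)<.06)&(im.max(-1)<60); b=W[m]; print("w",m.sum(),b.min(0).round(3),b.max(0).round(3))
cv2.imwrite("pics/s6.png",cv2.resize(P[130:384,100:380,::-1],None,fx=2.3,fy=2.3))
```

```text
mid 31.8 [0.5892 0.1221 0.1373] w 0.0528 F [ 0.3 -1.1 -2. ] pad 39.9
out 32.5 [0.5675 0.1276 0.1766] w 0.0537 F [ 0.7 -0.5 -2.2] pad 39.8
up 33.4 [0.5673 0.1275 0.3283] w 0.0535 F [ 0.2  0.2 -2.3] pad 39.8
over 35.6 [ 0.5162 -0.3706  0.2602] w 0.0534 F [-0.3 -0.3 -2.3] pad 39.9
side 299 zmin [-0.0781 -0.0728 -0.0265  0.019 ] r [0.0245 0.0276 0.0308]
axis x0,kx,y0,ky [-0.0014 -0.0209  0.0012  0.0131]
stand 257 [ 0.471 -0.415 -0.003] [ 0.559 -0.317  0.015]
scene 111 zmin [-0.0759 -0.0756 -0.0572 -0.0309] r [0.0282 0.0298 0.0314]
axis x0,kx,y0,ky [ 0.0018 -0.003  -0.0014  0.0211]
stand 859 [ 0.467 -0.422 -0.004] [ 0.566 -0.324  0.017]
w 1896 [ 0.471 -0.41   0.003] [ 0.562 -0.328  0.013]
```

Run:
```python
from h import *
c=np.array([.516,-.370])
manip.move_straight([*c,.12],.15); manip.move_straight([*c,.088],.05); f0=sensors.current_contact_force()[2]; st("low")
z=.088
while z>.072:
    z-=.001; manip.move_straight([*c,z],.02)
    if sensors.current_contact_force()[2]-f0>3.5: break
st("touch")
jaws.set_gripper(.075); manip.sleep(.3); st("rel")
manip.move_straight([*c,.17],.1); manip.move_straight([*c,.30],.25); st("clear")
manip.movep([.36,.0,.36],qdown(-.3)); 
for n in("side","scene"):
    P,S=cloud(n); r=np.hypot(S[...,0]-c[0],S[...,1]-c[1]); m=(r<.04)&(S[...,2]>.03); print(n,np.percentile(S[m][:,2],[50,99,100]).round(3)); 
    k=m&(S[...,2]>.148); print("top",k.sum(),S[k].mean(0).round(3)); k=m&(S[...,2]<.07); print("low",S[k].mean(0).round(3))
cv2.imwrite("pics/s7.png",cv2.resize(P[110:384,100:380,::-1],None,fx=2.1,fy=2.1))
```

```text
low 37.6 [ 0.5161 -0.3701  0.0882] w 0.0534 F [-0.1 -0.8 -2.5] pad 39.9
touch 39.6 [ 0.5161 -0.3701  0.0808] w 0.0532 F [-0.8  1.5  6.2] pad 39.7
rel 40.4 [ 0.516 -0.37   0.08 ] w 0.0748 F [ 0.1  0.3 -0.5] pad 0.0
clear 42.1 [ 0.5157 -0.3698  0.2981] w 0.0749 F [ 1.1  0.8 -0. ] pad 0.0
side [0.109 0.164 0.169]
top 64 [ 0.517 -0.363  0.158]
low [ 0.517 -0.348  0.05 ]
scene [0.142 0.167 0.171]
top 190 [ 0.52  -0.375  0.159]
low [ 0.537 -0.383  0.049]
```

View pics/s7.png

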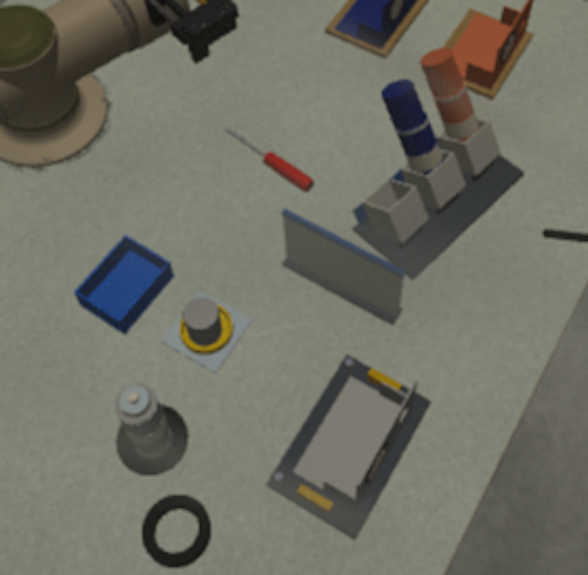

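The grey can stands upright in the black stand (nozzle at (135,398), top at z = 168 mm), and the cap is in the yellow holder at (205,318). Everything else is where it was, and the arm is clear.

```bash
python3 -c "
from h import *
print(close_job())"
```

```text
the job is handed in; nothing more can be done
None
```

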